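# Wedge a stone tile flush in the bonding jig and hold it

## Task

In the bonding jig, slide the jaw shut on the stone tile until it bears on the tile and the tile sits flush against the fence. Then take the wedge by its grip and push it down, narrow end first, into the gap behind the jaw beside the shorter of the two stops (the only place wide enough), so that it keeps the tile pressed flush; press firmly but do not crush the stone, and leave everything else standing where it is. The job finishes while you are holding: stop with the wedge still gripped and pressed down in the gap, and do not let go.

Things in the scene. Friction and masses are not known exactly. Their poses are not given: they have to be found in the camera images.
- jig: fixed aluminium base plate of the jig, 160 (x) x 186 (y) x 12 mm. On it along y, from +y to -y: fence, tile, sliding jaw, gap, two stops side by side. z up, y points to the fence. Origin on the underside; the plate spans x -92 to +68 and y -78 to +108 mm
- fence: fixed steel bar on the jig, 110 (x) x 24 (y) x 30 mm high, same axes as the jig, at jig x 0, y +92 mm. Origin at the centre of its underside, on the plate's top; the face that the tile must sit against is at its y = -12 mm
- tile: loose stone tile 70 (x) x 50 (y) x 22 mm high, 0.2 kg, lying on the jig plate between fence and jaw, some millimetres off the fence and slightly turned. Origin at the centre of its underside; pressed flush against the fence it lies 37 mm from the fence's origin, at fence y = -37 mm
- jaw (a joint): opening of the sliding jaw in m: 0 when shut on a flush tile, 0.010 to 0.018 at the start. Steel bar 20 mm thick (y), top 52 mm above the bench, across the jig from jig x -90 to +52 mm, faces at jig y 10 and 30 mm when shut (opening moves them towards -y). Slides along jig y with about 4 N friction, no spring, and stays where left
- jaw_post (a point): top centre of the jaw's upright grip post, which stands at the jaw's end nearest the robot (jig x -75 mm): 16 (x) x 14 (y) mm, 40 mm tall above the jaw, top 92 mm above the bench. Pinch it across y from above, or push it, towards the fence (+y of the jig) to shut the jaw
- stop_short: shorter of two fixed steel stops, 50 (x) x 30 (y) x 40 mm high, axes as the jig's. Origin: centre of its underside, on the plate, at jig y -39, x -27 or +27 mm (may swap with stop_long). Jaw shut, the gap from its face (its y +15) to the jaw (y +49, middle +32 mm) is 34 mm wide, 40 deep, mouth 52 mm above the bench: the wedge fits only here and only with the jaw shut
- stop_long: the longer stop block beside it, 50 (x) x 58 (y) x 40 mm high, same heights. It leaves a gap of only 20 mm with the jaw shut, too narrow for the wedge
- wedge: loose aluminium wedge, about 0.16 kg, upright on its narrow end. Body 36 mm wide (x), 41 high, thickness (y) growing from 26 mm at the foot to 38 mm at 40 mm height; above it a grip 30 (x) x 20 (y) mm, height 41 to 83 mm, pinch it across y. Origin: centre of the foot. Half-turn symmetric. With its y along the jig's y it wedges tight with the foot about 20 to 28 mm above the bench
- block: bystander: loose plain aluminium block 30 x 45 x 25 mm without a grip; origin at the centre of its underside
- spare_tile: bystander: second stone tile 70 x 50 x 22 mm lying on the bare bench; origin at the centre of its underside
- beaker: bystander: glass beaker, 68 mm across, 90 mm high; origin at the centre of its underside
- jar: bystander: amber glass jar with a white cap, 56 mm across, 75 mm high; origin at the centre of its underside
- spatula: bystander: spatula 180 mm long lying on the bench
- slide_box: bystander: grey slide box 170 x 90 x 36 mm; origin at the centre of its underside
- dish: bystander: shallow glass dish 90 mm across, 16 mm high; origin at the centre of its underside
Things that resemble listed ones, but are neither listed nor needed, are in the scene too. What is shaped like the wedge but purple or turquoise is not meant.

How it is judged (in metres and radians):
On the way:
1. the jaw is shut on the tile: it is within 2 mm of fully shut and the tile is flush against the fence, with the wedge still more than 60 mm from the shorter stop (y of tile in the frame of fence between -0.0395 and -0.034 m and angle between the y axis of tile and the y axis of fence, either way round below 0.04 rad and value of joint jaw below 0.002 m and horizontal distance between wedge and stop_short above 0.06 m), for 0.2 s.
At the end, for the whole second after the job is handed in: Still holding: fingers grip the wedge (over 3 N), it is upright and still in the gap by the shorter stop (centred within 14 mm, foot 13.5 to 34 mm above the bench), bearing on the stop over 2 N; jaw open under 2.5 mm, tile within 2.5 mm and 0.04 rad of flush, pressed on the fence over 2 N (y of tile in the frame of fence between -0.0395 and -0.034 m and angle between the y axis of tile and the y axis of fence, either way round below 0.04 rad and value of joint jaw below 0.0025 m and contact force between tile and fence above 2 N and contact force between wedge and stop_short above 2 N and contact force between the fingers and wedge above 3 N and x of wedge in the frame of stop_short between -0.014 and 0.014 m and y of wedge in the frame of stop_short between 0.024 and 0.04 m and height (world z) of wedge between 0.0135 and 0.034 m and angle between wedge's own z axis and vertical below 0.15 rad and linear speed of wedge below 0.02 m/s); the arm keeps its last pose, push and grip.
It fails at once if the tile is crushed: pressed on the fence with more than 70 N (contact force between tile and fence above 70 N).
It fails at once if a bystander is moved by more than 30 mm (distance of any of block, spare_tile, beaker, jar, spatula, slide_box, dish from where it was at the start of the episode above 0.03 m).
It also fails if it takes over 51 s, if anything falls off the work surface, if the arm or the gripper's body presses on something with over 40 N, if the wrist force passes 120 N, or if a joint passes its speed limit or range.

## Robot

A 6-joint arm with a two-finger parallel gripper is mounted at the origin on the work surface. World frame = base frame: x ahead of the robot, y to its left, z up, the work surface at z = 0. Lengths are in mm, angles in rad, forces in N, time in s.
With the tool pointing down it reaches from about 275 to 825 mm from the base axis. Payload 5.2 kg.
Tool frame: the origin (TCP) lies at the very end of the fingers, on their centre line; the grasp point (between the pads) lies 19 mm behind it; z points along the fingers, y is the direction in which the jaws open and shut (so a half turn about z gives the same grasp; the last joint's range is limited). The gripper opens to 93 mm and grips with 3 to 60 N. Pads are 15 mm wide; open, the fingers measure 128 mm over their backs; the gripper's body (75 mm by 188 mm) begins 65 mm behind the grasp point.
Start: joints at [0.979, 0.259, 1.535, -0, 1.348, -0.203], TCP at [208.472, 508.964, 184.753] pointing down, gripper open.
Joint ranges: [-3.14, 3.14], [-0.91, 2.08], [0.19, 2.58], [-1.22, 4.36], [0.22, 2.71], [-3.12, 3.12]. Speed limits (rad/s): [2.57, 2.57, 3.14, 3.14, 3.14, 3.14].

## Interface

Orientations are given as [roll, pitch, yaw] about the fixed x, y, z axes, in that order (R = Rz(yaw) Ry(pitch) Rx(roll)).
In Python, from bench import robot gives the robot as it stands. The module is installed in compiled form; this text tells all that it offers. Calls block until the motion is done:
- robot.move_ptp(position, orientation): joint-space move of the TCP to a pose.
- robot.move_linear(position, ori=None, speed=150, f_stop=None): straight line of the TCP; ori=None keeps the orientation; speed is the mean speed in mm/s. With f_stop (N) it stops when the force on the tool has changed by that much, and returns True; else False.
- robot.move_j(angles): joint-space move.
- robot.move_gripper(opening): opening from 0.0 (shut) to 1.0 (fully open); the grip force is fixed at half the most; returns when the fingers have stopped.
- robot.sleep(seconds).
- robot.inverse_kinematics(position, orientation): joint angles nearest the present ones, or None.
- robot.get_image(name): name is "side" or "top"; returns a dict with "img" (384x512x3 uint8, blue, green, red), "fovy" (degrees; the focal length in pixels is half the picture's height over the tangent of half this angle, whatever the lens; pixels are square), "cx", "cy" (the principal point, pixels), "eye" and "orientation" of the camera in the world. Camera axes: x right, y down, z forward; pixel columns grow to the right and rows downward; lengths in mm; the calibration is good to about 2 mm. A picture is of the moment at which its call begins. There is no depth.
A pose or a line that the arm cannot do raises robot.MotionError and nothing moves.
- robot.hand_in(): hands the job in, once; it reports no verdict.
Readings, each from a call of its own:
- robot.current_t(): time.
- robot.current_qpos(): joint angles.
- robot.current_joint_vel(): joint speeds.
- robot.current_joint_efforts(): joint torques, N m.
- robot.current_tcp_pos(): TCP position.
- robot.current_eef_rot(): TCP orientation.
- robot.current_contact_force(): force on the tool from outside, world axes, zero at the start.
- robot.current_ft_torque(): the same for the moment, N m.
- robot.current_gripper_width(): opening from 0.0 (shut) to 1.0 (fully open).
Only numpy, scipy, OpenCV 4.12 (cv2) and the standard library are available. Lean on these libraries where they do the work, as an engineer would, in place of code of your own. Each camera call takes 0.05 s, during which the arm holds its last target. There are 200 camera calls.

## Working session

There is one attempt and no reset: what is moved stays moved. The work goes in short steps, each a Python script; the robot and the scene stay as the last script left them, time stands still between calls to the robot, and variables do not carry over. Pictures are saved under pics/ and viewed, about 8 in all and at most 12, crops included, and the job is handed in when it is done.

```bash
mkdir -p pics; cat > h.py <<'E'
import numpy as np, cv2
from bench import robot
from scipy.spatial.transform import Rotation as R
def cam(n):
    d=robot.get_image(n); d['f']=d['img'].shape[0]/2/np.tan(np.radians(d['fovy'])/2); return d
def Rm(d):
    o=np.array(d['orientation'],float); return o if o.shape==(3,3) else R.from_euler('xyz',o).as_matrix()
def ray(d,px):
    v=Rm(d)@np.array([(px[0]-d['cx'])/d['f'],(px[1]-d['cy'])/d['f'],1]); return np.array(d['eye'],float),v
def plane(d,px,z):
    e,v=ray(d,px); return e+v*(z-e[2])/v[2]
def tri(d1,p1,d2,p2):
    a,u=ray(d1,p1);b,v=ray(d2,p2)
    s=np.linalg.lstsq(np.c_[u,-v],b-a,rcond=None)[0]; A=a+s[0]*u;B=b+s[1]*v
    return (A+B)/2,np.linalg.norm(A-B)
def proj(d,P):
    c=Rm(d).T@(np.array(P,float)-np.array(d['eye'],float)); return d['f']*c[0]/c[2]+d['cx'],d['f']*c[1]/c[2]+d['cy']
E
python3 - <<'E'
from h import *
import pickle
for n in ('side','top'):
    d=cam(n); pickle.dump(d,open(n+'.pkl','wb')); print(n,d['fovy'],d['cx'],d['cy'],d['eye'],d['orientation'])
    cv2.imwrite(f'pics/{n}0.png',cv2.resize(d['img'],None,fx=1.5,fy=1.5,interpolation=cv2.INTER_CUBIC))
print(robot.current_t(),robot.current_eef_rot(),robot.current_gripper_width())
E
```

```text
side 44.676916043635934 244.52913389714092 197.82093917025122 [ 103.57849893 -851.05023278 1080.68437596] [-2.39914135  0.01045052 -0.47538335]
top 42.213706568622236 254.6248111872526 203.07098580131097 [ 345.1596925   -36.60970793 1477.20768083] [-3.0144849  -0.00830338 -1.54576913]
0.1 [-3.14002034e+00 -3.05723485e-04  2.75283691e+00] 1.0030074569720928
```

View pics/side0.png

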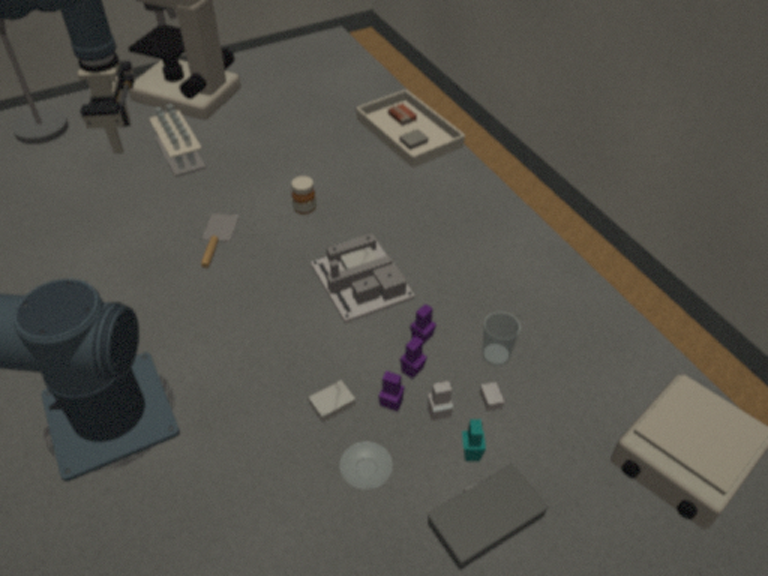

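View pics/top0.png

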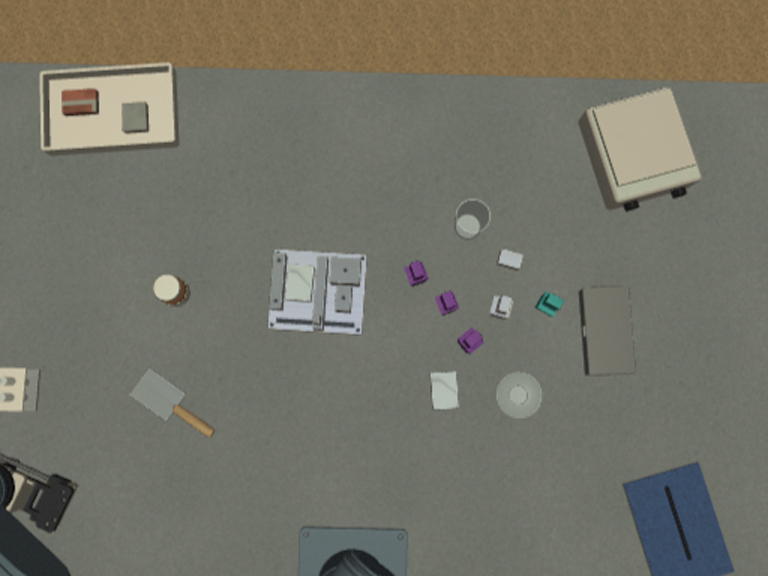

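Top view: the jig is around (318,292), with the short stop at (343,298), the long stop at (345,271), and the jaw bar at (320,292). Candidates for the wedge in the top view (side-view pixels in brackets):
- Purple at (416,272), (447,302) and (470,341) [(423,322), (413,356), (392,389)].
- Turquoise at (549,303) [(474,440)].
- Plain block at (511,259) [(492,394)], which has no grip.
- Bare aluminium with a grip at (502,306) [(441,399)]. This one fits the description, so I'll check it in a close crop.

```bash
python3 - <<'E'
from h import *
import pickle
S=pickle.load(open('side.pkl','rb'));T=pickle.load(open('top.pkl','rb'))
def crop(d,x,y,w,h,s):
    return cv2.resize(d['img'][y:y+h,x:x+w],(w*s,h*s),interpolation=cv2.INTER_CUBIC)
a=np.hstack([crop(T,175,162,72,64,5),crop(S,203,152,80,64,5)])
b=np.hstack([crop(T,316,186,38,24,10),crop(S,276,246,38,24,10)])
b=cv2.copyMakeBorder(b,0,0,0,a.shape[1]-b.shape[1],cv2.BORDER_CONSTANT)
cv2.imwrite('pics/c1.png',cv2.convertScaleAbs(np.vstack([a,b]),alpha=1.1,beta=10))
E
```

```text
(no output)
```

View pics/c1.png

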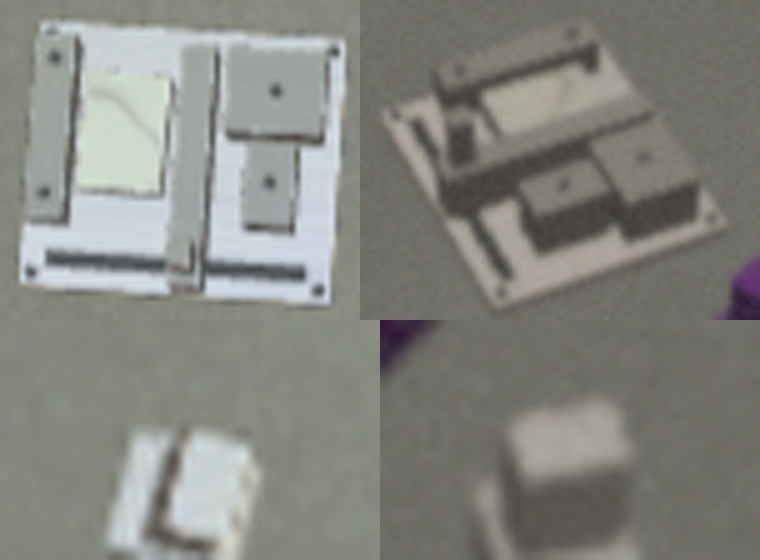

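The crop shows bare aluminium with a grip block on top, which matches the wedge. It sits at native pixels of about (334,204) in the top view and (294,266) in the side view. Next I'll measure with masks.

```bash
python3 - <<'E'
from h import *
import pickle
S=pickle.load(open('side.pkl','rb'));T=pickle.load(open('top.pkl','rb'))
g=cv2.cvtColor(T['img'],cv2.COLOR_BGR2GRAY); gs=cv2.cvtColor(S['img'],cv2.COLOR_BGR2GRAY)
# plate
m=np.zeros_like(g); m[155:230,170:252]=(g[155:230,170:252]>165)*255
pts=cv2.findNonZero(m); r=cv2.minAreaRect(pts); print('plate rect px',r)
q=np.array([plane(T,p,12)[:2] for p in cv2.boxPoints(r)]);print(q.round(1),np.linalg.norm(np.diff(q,axis=0),axis=1))
print(np.array(g[196:214:1,324:346]))
print(np.array(gs[250:278:1,282:306]))
def crop(d,x,y,w,h,s): return cv2.resize(d['img'][y:y+h,x:x+w],(w*s,h*s),interpolation=cv2.INTER_CUBIC)
a=np.hstack([crop(T,322,192,26,26,14),crop(S,280,250,30,26,14)])
cv2.imwrite('pics/c2.png',a)
E
```

```text
plate rect px ((211.0933837890625, 194.00584411621094), (61.94164276123047, 51.52446746826172), 3.5763344764709473)
[[483.  179.5]
 [637.8 176.7]
 [630.9  -8.6]
 [476.2  -3.4]] [154.79638267 185.47304159 154.77639662]
[[112 112 113 111 111 118 118 118 113 114 103 116 116 113 112 115 114 115
  113 113 116 112]
 [111 113 112 109 108 138 150 139 145 118 100 150 152 145 133 116 104 114
  113 112 114 110]
 [111 112 111 109 108 161 175 165 158 109 136 177 181 177 164 155 144 118
  113 112 112 109]
 [112 113 113 111 117 172 178 177 125  76 161 176 178 178 178 183 182 121
  112 110 111 109]
 [112 111 112 114 134 174 176 167 105  76 168 180 180 179 179 178 173 143
  115 110 111 111]
 [112 112 113 111 146 173 175 154  90 101 172 180 178 179 180 180 157 165
  120 114 111 110]
 [112 111 112 110 162 174 175 138  85 140 175 179 179 181 181 181 149 151
  116 112 113 114]
 [112 113 111 117 172 177 175 105  72 169 181 181 182 180 178 177 166 140
  115 110 112 113]
 [113 112 112 140 174 178 169  92  79 171 180 179 178 179 177 173 171 128
  114 111 111 112]
 [113 113 111 157 175 178 148  87 108 176 179
[... 2921 characters left out ...]
90  85  73  61  77 108 126 131 137 139 138 140 136 137 136 136 135
  127 114  99  89  93  91]
 [ 89  91  81  70  62  71 101 134 139 139 141 136 137 128 122 119 112 105
   98  93  95  91  91  87]
 [ 87  89  82  73  66  66  92 124 127 121 118 112 108  98  94  88  80  81
   75  81  90  91  89  92]
 [ 87  88  85  78  65  65  79  99  98  93  89  84  80  73  73  70  70  69
   70  78  86  92  93  91]
 [ 89  88  88  83  69  64  63  74  74  73  71  69  69  68  69  67  67  67
   72  83  91  91  93  92]
 [ 92  87  88  87  77  63  65  68  69  64  68  69  68  70  66  69  69  69
   70  84  89  91  92  91]
 [ 93  89  88  86  78  66  65  65  64  68  69  69  69  70  67  70  73  75
   77  86  88  89  89  92]]
```

View pics/c2.png

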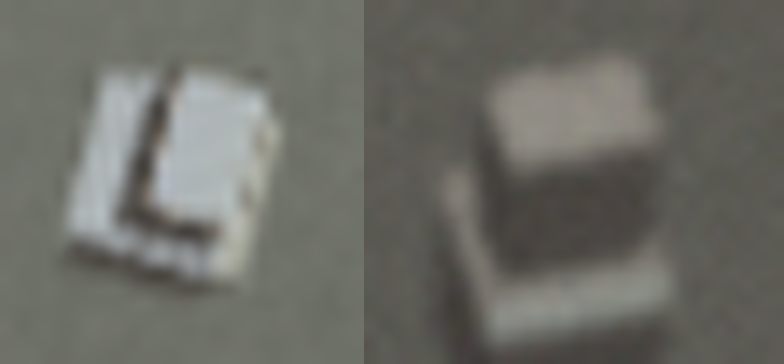

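The wedge's grip top centre is at native (336.2,202.3) in the top view and (294.4,257.9) in the side view. I'll triangulate it along with the jig features.

```bash
python3 - <<'E'
from h import *
import pickle
S=pickle.load(open('side.pkl','rb'));T=pickle.load(open('top.pkl','rb'))
def nat(c,o,s): return ((c[0]+.5)/s-.5+o[0],(c[1]+.5)/s-.5+o[1])
def dot(d,p):
    g=cv2.cvtColor(d['img'],cv2.COLOR_BGR2GRAY).astype(float); x,y=round(p[0]),round(p[1]); w=g[y-2:y+3,x-2:x+3]; w=np.clip(np.median(w)-4-w,0,None)
    yy,xx=np.mgrid[y-2:y+3,x-2:x+3]; return ((w*xx).sum()/w.sum(),(w*yy).sum()/w.sum())
tc=lambda c:nat(c,(175,162),5); sc=lambda c:nat((c[0]-360,c[1]),(203,152),5)
P={}
for n,a,b in [('short',(269,182),(562,185)),('long',(276,90),(643,157)),('fA',(55,57),(573,33)),('fB',(44,191),(460,72)),('hole',(319,290),(501,292)),('hole2',(30,271),(396,113)),('hole3',(335,50),(712,217))]:
    p,e=tri(T,dot(T,tc(a)),S,dot(S,sc(b))); P[n]=p; print(n,p.round(1),round(e,1),plane(T,dot(T,tc(a)),{'s':52,'l':52,'f':42,'h':12}[n[0]]).round(1),plane(S,dot(S,sc(b)),{'s':52,'l':52,'f':42,'h':12}[n[0]]).round(1))
print('post tri',tri(T,tc((181,254)),S,sc((460,118))), plane(T,tc((181,254)),92))
# plate corners z=12
g=cv2.cvtColor(T['img'],cv2.COLOR_BGR2GRAY); G=cv2.resize(g[150:235,165:257],None,fx=4,fy=4,interpolation=cv2.INTER_CUBIC)
m=(G>145).astype(np.uint8); c=max(cv2.findContours(m,0,2)[0],key=cv2.contourArea); h=cv2.convexHull(np.vstack([k for k in cv2.findContours(m,0,2)[0] if cv2.contourArea(k)>200]))
q=cv2.approxPolyDP(h,25,True)[:,0]; print(q)
Q=np.array([plane(T,nat(p,(165,150),4),12)[:2] for p in q]);print('corners',Q.round(1),'centre',Q.mean(0))
o=(322,192)
C=[(178,72),(262,98),(230,225),(152,207)]
W=[plane(T,nat(c,o,14),83) for c in C]; print('grip corners',np.round(W,1).tolist())
ct=nat(np.mean(C,0),o,14); cs=nat((208.5,117.5),(280,250),14)
print('grip tri',tri(T,ct,S,cs),plane(T,ct,83),plane(S,cs,83))
E
```

```text
short [541.2  32.1  48.8] 1.3 [540.2  32.1  52. ] [540.5  29.2  52. ]
long [595.1  29.9  48.9] 1.3 [594.  30.  52.] [594.3  27.1  52. ]
fA [613.3 161.   37.9] 0.7 [612.2 160.5  42. ] [611.6 156.9  42. ]
fB [534.7 164.5  32.4] 2.5 [532.3 163.5  42. ] [531.9 154.9  42. ]
hole [483.2   3.    7.5] 2.0 [481.9   3.2  12. ] [482.6  -0.8  12. ]
hole2 [488.3 172.6  16.8] 1.6 [488.  173.6  12. ] [490.8 177.   12. ]
hole3 [627.   -4.2  12.3] 4.8 [624.8  -3.3  12. ] [629.6  -4.5  12. ]
post tri (array([494.5250981 ,  78.37395813,  86.74596334]), np.float64(2.216563827961995)) [492.9088151   78.28503653  92.        ]
[[ 84  66]
 [314  80]
 [302 290]
 [ 56 273]]
corners [[638.8 165.3]
 [632.7  -7.1]
 [474.8  -2.7]
 [482.7 179.3]] centre [557.25427423  83.69325241]
grip corners [[547.7, -268.9, 83.0], [542.9, -285.9, 83.0], [516.8, -279.5, 83.0], [520.0, -263.8, 83.0]]
grip tri (array([ 533.39420578, -275.99433967,   75.84240221]), np.float64(1.2723435755677373)) [ 531.83886838 -274.52249647   83.        ] [ 530.95954574 -280.25278548   83.        ]
```

The heights agree with the text to within about 5 mm. The side camera is biased by about 3 mm in y, which is the calibration error, so I'll use the top view and check by contact. The jig yaw is about -0.038, the origin is about (568.6,70.0), the jaw is open about 14 mm, and the wedge yaw is about -0.215. I'll shut the jaw now.

```bash
cat >> h.py <<'E'
YJ=-0.0384; UX=np.array([np.cos(YJ),np.sin(YJ)]); UY=np.array([-np.sin(YJ),np.cos(YJ)])
OJ=np.array([np.pi,0,np.pi+YJ]); JO=np.array([568.5,69.3])
def st(m=''): print(m,round(robot.current_t(),2),np.round(robot.current_tcp_pos(),1),np.round(robot.current_contact_force(),1),round(robot.current_gripper_width(),3),flush=True)
E
python3 - <<'E'
from h import *
robot.move_gripper(0.55)
p=JO-75*UX+UY*7.5
print(p)
robot.move_ptp([*p,170],OJ); st('above')
robot.move_linear([*p,60],speed=120,f_stop=10); st('down')
robot.move_gripper(0.0); st('pinched')
E
```

```text
[493.84321843  79.67376334]
above 2.81 [493.7  80.4 170.1] [-1.4  0.5 -0.7] 0.553
down 3.88 [494.4  79.8  60.6] [ 1.3 -0.6  0.7] 0.551
pinched 4.8 [493.8  79.7  60. ] [ 0.5 -0.  -0.3] 0.004
```

The gripper closed to nothing, so the post wasn't between the fingers. I'll look.

```bash
python3 - <<'E'
from h import *
S=cam('side');T=cam('top')
def crop(d,x,y,w,h,s): return cv2.resize(d['img'][y:y+h,x:x+w],(w*s,h*s),interpolation=cv2.INTER_CUBIC)
cv2.imwrite('pics/c3.png',np.hstack([crop(T,175,162,72,80,5),crop(S,203,142,84,80,5)]))
tp=robot.current_tcp_pos(); print(tp,'tcp px side',proj(S,tp),'top',proj(T,tp))
E
```

```text
[493.84838892  79.68829538  60.00465578] tcp px side (np.float64(222.25262183487285), np.float64(181.2716980387792)) top (np.float64(211.2055847720488), np.float64(213.2699120140836))
```

View pics/c3.png

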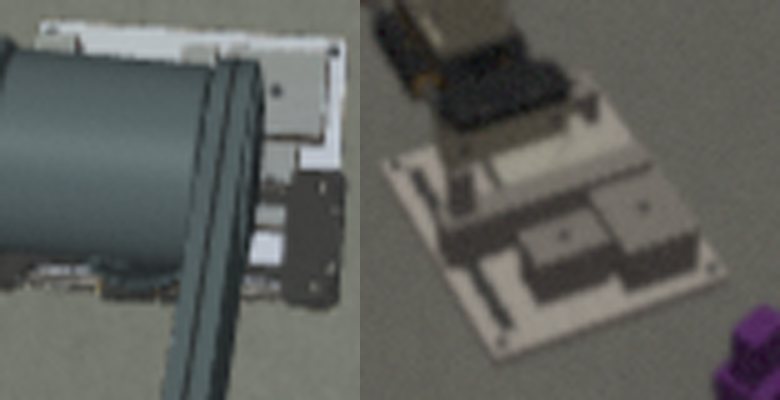

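```bash
python3 - <<'E'
from h import *
def crop(d,x,y,w,h,s): return cv2.convertScaleAbs(cv2.resize(d['img'][y:y+h,x:x+w],(w*s,h*s),interpolation=cv2.INTER_CUBIC),alpha=1.5)
a=cam('side'); robot.move_gripper(0.55); st(); b=cam('side')
cv2.imwrite('pics/c4.png',np.hstack([crop(a,202,145,48,56,8),crop(b,202,145,48,56,8)]))
E
```

```text
5.9 [493.8  79.7  60. ] [-0.2 -0.7 -0. ] 0.55
```

View pics/c4.png

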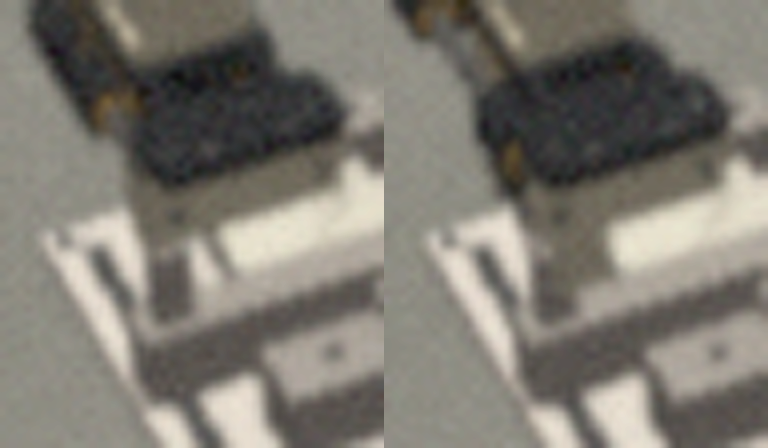

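```bash
python3 - <<'E'
from h import *
import pickle
S0=pickle.load(open('side.pkl','rb'));T0=pickle.load(open('top.pkl','rb'))
S1=cam('side');T1=cam('top')
for k in ('fovy','cx','cy','eye','orientation'): print(k,np.array(T1[k])-np.array(T0[k]),np.array(S1[k])-np.array(S0[k]))
def draw(d,tp,ori,op,x,y,w,h,s):
    M=R.from_euler('xyz',ori).as_matrix(); im=cv2.resize(d['img'][y:y+h,x:x+w],(w*s,h*s),interpolation=cv2.INTER_CUBIC)
    def pl(pts,c):
        q=[proj(d,tp+M@np.array(p,float)) for p in pts]; q=np.array([[(a-x+.5)*s-.5,(b-y+.5)*s-.5] for a,b in q]).round().astype(int); cv2.polylines(im,[q],True,c,1)
    pl([(-37,-94,-84),(37,-94,-84),(37,94,-84),(-37,94,-84)],(0,255,255))
    for sg in(-1,1): pl([(-7.5,sg*op/2,0),(7.5,sg*op/2,0),(7.5,sg*(op/2+17),0),(-7.5,sg*(op/2+17),0)],(0,0,255)); pl([(-7.5,sg*op/2,0),(7.5,sg*op/2,0),(7.5,sg*op/2,-84),(-7.5,sg*op/2,-84)],(0,255,0))
    return im
t0=np.array([208.472,508.964,184.753]);o0=[-3.14002,-.000306,2.752837]
t1=np.array(robot.current_tcp_pos());o1=robot.current_eef_rot();print(t1,o1)
a=np.hstack([draw(T0,t0,o0,93,0,285,80,70,5),draw(S0,t0,o0,93,30,15,80,70,5)])
b=np.hstack([draw(T1,t1,o1,51,175,158,80,50,5),draw(S1,t1,o1,51,195,145,80,50,5)])
cv2.imwrite('pics/c5.png',np.vstack([a,b])[:600])
E
```

```text
fovy 0.0 0.0
cx 0.0 0.0
cy 0.0 0.0
eye [0. 0. 0.] [0. 0. 0.]
orientation [0. 0. 0.] [0. 0. 0.]
[493.84681198  79.68114189  59.99492883] [ 3.14157478e+00 -3.30225602e-06  3.10316603e+00]
```

View pics/c5.png

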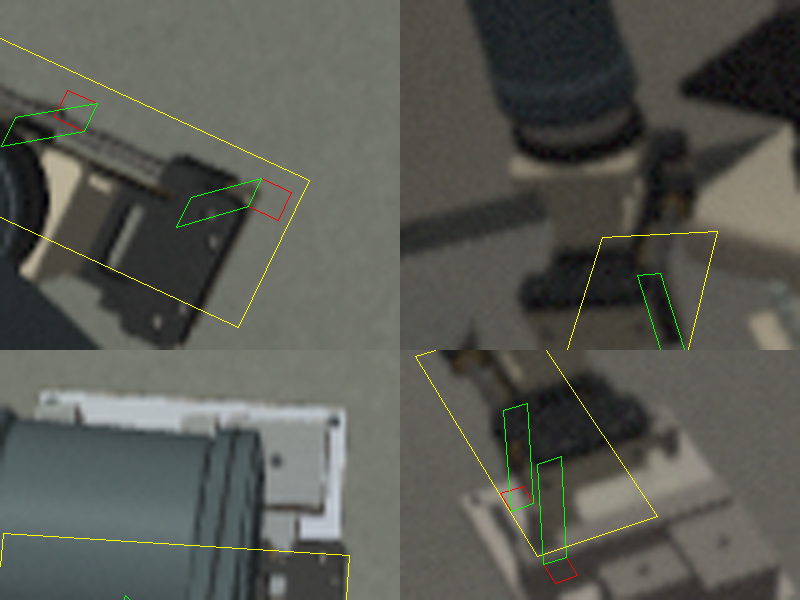

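```bash
python3 - <<'E'
from h import *
t=np.array(robot.current_tcp_pos())
robot.move_linear([t[0]-60,t[1],130],speed=200)
ims=[]
for op in (0.55,1.0):
    robot.move_gripper(op); robot.sleep(.05); d=cam('side'); tp=np.array(robot.current_tcp_pos()); M=R.from_euler('xyz',robot.current_eef_rot()).as_matrix()
    x,y,w,h,s=185,120,48,70,8
    im=cv2.convertScaleAbs(cv2.resize(d['img'][y:y+h,x:x+w],(w*s,h*s),interpolation=cv2.INTER_CUBIC),alpha=1.5)
    for sg in (-1,1):
        for z,c in ((0,(0,0,255)),(-40,(0,255,0)),(-84,(0,255,255))):
            a,b=proj(d,tp+M@np.array([0,sg*op*46.5,z])); cv2.circle(im,(int((a-x+.5)*s),int((b-y+.5)*s)),4,c,1)
    ims.append(im)
st(); cv2.imwrite('pics/c6.png',np.hstack(ims))
d=cam('top'); print('origin px',proj(d,[0,0,0]), proj(cam('side'),[0,0,0]))
E
```

```text
7.92 [433.9  79.7 130. ] [ 0.4  0.2 -1.1] 0.998
origin px (np.float64(234.5011851191664), np.float64(388.0564618496557)) (np.float64(72.786197204681), np.float64(275.02386673163437))
```

View pics/c6.png

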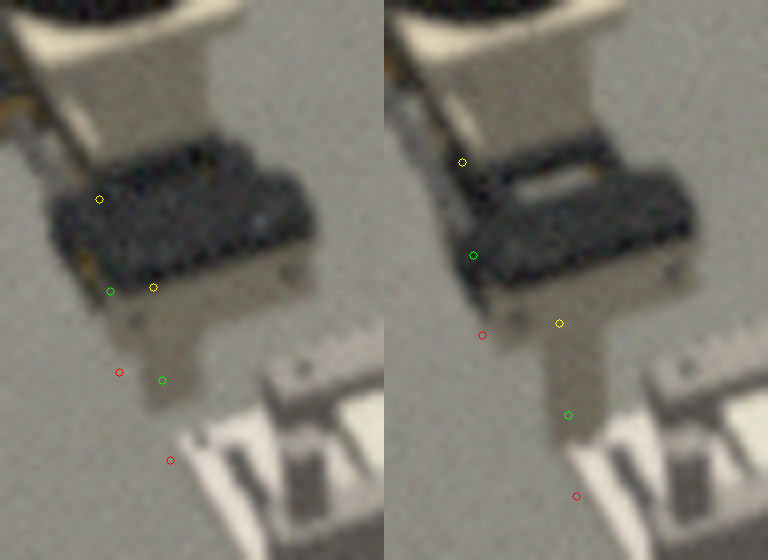

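The fingertips appear about 6.5 px above the reported TCP in the side view. That is roughly 30 mm too high, although the base itself projects correctly. I'll touch the bare bench to settle it.

```bash
python3 - <<'E'
from h import *
robot.move_linear([433.9,79.7,35],speed=200); st()
print(robot.move_linear([433.9,79.7,-35],speed=40,f_stop=6)); st('touch')
d=cam('side')
x,y,w,h,s=185,120,60,80,7
im=cv2.convertScaleAbs(cv2.resize(d['img'][y:y+h,x:x+w],(w*s,h*s),interpolation=cv2.INTER_CUBIC),alpha=1.5); cv2.imwrite('pics/c7.png',im)
E
```

```text
8.64 [434.3  79.7  35.4] [ 0.  -0.6  0.4] 1.0
True
touch 10.24 [433.8  79.7 -33.6] [-0.4 -0.2  5.6] 1.004
```

Contact came at a reported z of -33.6, so the real fingertips are about 33 mm above the reported TCP. I'll apply that offset and redo the pinch.

```bash
echo "DZ=-32.8" >> h.py; python3 - <<'E'
from h import *
robot.move_linear([433.9,79.7,85],speed=200)
p=JO-75*UX+UY*7.5
robot.move_gripper(0.55)
robot.move_linear([*p,85],speed=200)
hit=robot.move_linear([*p,60+DZ],speed=100,f_stop=8); st(f'down {hit}')
robot.move_gripper(0.0); st('pinched')
E
```

```text
down False 13.06 [493.9  79.7  27.6] [ 0.8 -0.1  1.9] 0.55
pinched 13.73 [493.9  79.6  27.3] [-0.5 -0.1  0.6] 0.149
```

The gripper is holding the 14 mm post (0.149 of 93 mm). Now I'll shut the jaw.

```bash
python3 - <<'E'
from h import *
t=np.array(robot.current_tcp_pos())
q=t.copy(); q[:2]+=UY*25
hit=robot.move_linear(q,speed=18,f_stop=20); st(f'push {hit}')
print((np.array(robot.current_tcp_pos())-t)[:2]@UY); robot.sleep(.3); st()
E
```

```text
push True 14.6 [494.3  92.3  27.3] [-0.4 -2.5  4.1] 0.15
12.65886065095784
 14.9 [494.3  92.2  27.3] [0.5 2.7 4.9] 0.151
```

```bash
python3 - <<'E'
from h import *
t=np.array(robot.current_tcp_pos())
q=t.copy(); q[:2]+=UY*5
hit=robot.move_linear(q,speed=10,f_stop=25); st(f'push {hit}')
print((np.array(robot.current_tcp_pos())-t)[:2]@UY); robot.sleep(.3); st()
E
```

```text
push True 15.44 [494.2  91.9  27.3] [-0.1 -2.2  4.2] 0.151
-0.3898296104681581
 15.74 [494.2  91.9  27.3] [-0.8 -4.   3.9] 0.152
```

It's a hard stop: pushing again moved nothing. The post is at y≈92.0, which matches the predicted shut position. I'll release, go to the wedge, and take a check picture on the way.

```bash
python3 - <<'E'
from h import *
robot.move_gripper(0.55)
t=np.array(robot.current_tcp_pos()); t[2]=110
robot.move_linear(t,speed=250)
o=[np.pi,0,np.pi-0.215]; w=[531.8,-275.5]
robot.move_ptp([*w,90],o); st('over wedge')
T=cam('top'); S=cam('side')
def crop(d,x,y,w,h,s): return cv2.resize(d['img'][y:y+h,x:x+w],(w*s,h*s),interpolation=cv2.INTER_CUBIC)
cv2.imwrite('pics/c8.png',np.hstack([crop(T,178,162,66,64,6),crop(S,270,215,50,64,6)]))
E
```

```text
over wedge 18.39 [ 531.8 -274.1   89.7] [ 0.  -0.1 -0.3] 0.554
```

View pics/c8.png

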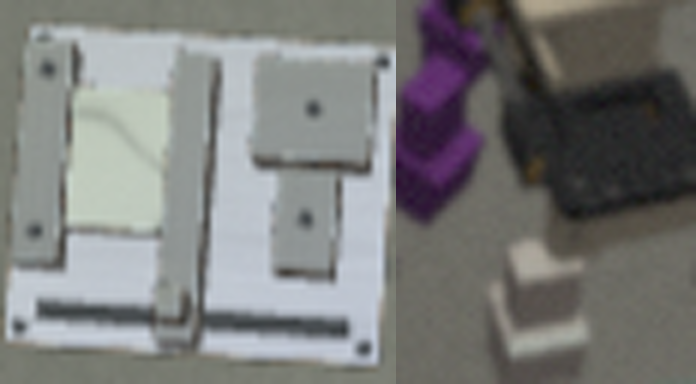

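The tile is flush against the fence at (72,160) and parallel to it, and the jaw bears on it at (190,150). The wedge is below the open gripper, so I'll grip it.

```bash
python3 - <<'E'
from h import *
w=[531.8,-275.5]
hit=robot.move_linear([*w,44+DZ],speed=90,f_stop=7); st(f'down {hit}')
robot.move_gripper(0.0); st('grip')
p=np.array(robot.current_tcp_pos())
robot.move_linear([p[0],p[1],100],speed=200); st('lift')
S=cam('side');T=cam('top')
def crop(d,c,w,h,s):
    x,y=int(c[0]-w/2),int(c[1]-h/2); return cv2.resize(d['img'][y:y+h,x:x+w],(w*s,h*s),interpolation=cv2.INTER_CUBIC)
pp=np.array(robot.current_tcp_pos())+[0,0,-DZ]
cv2.imwrite('pics/c9.png',crop(S,proj(S,pp),56,56,8))
E
```

```text
down False 19.52 [ 532.3 -275.9   11.8] [ 0.7 -0.1 -0.1] 0.55
grip 20.12 [ 531.9 -275.6   11.4] [0.6 1.1 1.7] 0.213
lift 20.71 [ 531.3 -275.1   99.1] [ 0.2  0.7 -3.1] 0.214
```

View pics/c9.png

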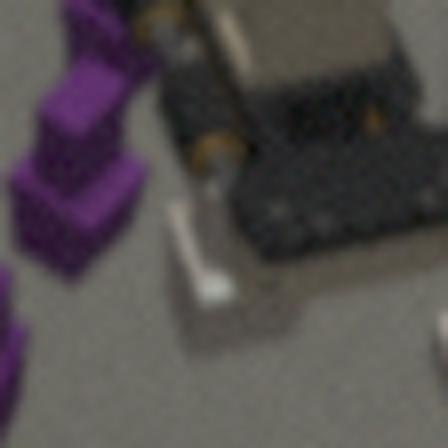

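The wedge is gripped (0.213 of 93 mm = 19.8 mm) and hangs upright. I'll carry it to the gap and go in gently.

```bash
python3 - <<'E'
from h import *
p=np.array(robot.current_tcp_pos()); robot.move_linear([p[0],p[1],130],speed=200)
g=JO-27*UX-7*UY; print(g)
robot.move_ptp([*g,130],OJ)
robot.move_linear([*g,72],speed=120); robot.sleep(.2); st('over gap')
hit=robot.move_linear([*g,24],speed=25,f_stop=8); st(f'in {hit}'); robot.sleep(.2); st()
S=cam('side')
def crop(d,c,w,h,s):
    x,y=int(c[0]-w/2),int(c[1]-h/2); return cv2.resize(d['img'][y:y+h,x:x+w],(w*s,h*s),interpolation=cv2.INTER_CUBIC)
cv2.imwrite('pics/c10.png',cv2.convertScaleAbs(crop(S,proj(S,[*g,50]),72,64,8),alpha=1.4))
E
```

```text
[541.25117017  63.34170554]
over gap 23.22 [542.1  63.2  73. ] [ 1.4 -0.4 -1.7] 0.217
in True 24.55 [541.5  63.7  35.4] [1.2 0.2 0.3] 0.215
 24.75 [541.5  63.7  35.4] [ 2.3 -0.3  2.3] 0.216
```

View pics/c10.png

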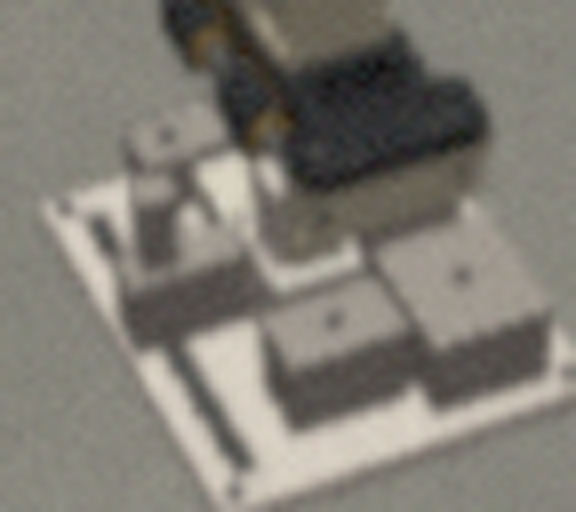

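The wedge sits in the gap beside the short stop, with its foot at about 24 mm and about 4 N of push. I'll press further in small steps.

```bash
python3 - <<'E'
from h import *
g=JO-27*UX-7*UY; p=np.array(robot.current_tcp_pos()); z=p[2]
def F(): return np.mean([robot.current_contact_force() for _ in range(20)],0)
print(F().round(1))
for i in range(14):
    z-=0.4; robot.move_linear([p[0],p[1],z],speed=10,f_stop=15); robot.sleep(.1)
    f=F(); c=robot.current_tcp_pos(); print(round(robot.current_t(),1),round(z,1),np.round(c,1),f.round(1))
    if f[2]>10 or robot.current_t()>38: break
E
```

```text
[ 2.3 -0.4  2.1]
25.2 35.0 [541.5  63.7  35.4] [-0.3 -0.2  5.8]
25.5 34.6 [541.6  63.7  35.3] [0.2 0.4 8.1]
25.9 34.2 [541.6  63.7  35.2] [-2.3  0.4  9.2]
26.2 33.8 [541.7  63.7  35.1] [-1.8  1.1 11.5]
```

```bash
python3 - <<'E'
from h import *
p=np.array(robot.current_tcp_pos())
robot.move_linear([541.6,63.7,33.3],speed=10); robot.sleep(.4)
st('pressed'); F=lambda:np.mean([robot.current_contact_force() for _ in range(20)],0).round(1)
print(F()); robot.sleep(.5); print(F()); st()
T=cam('top');S=cam('side')
def crop(d,c,w,h,s):
    x,y=int(c[0]-w/2),int(c[1]-h/2); return cv2.resize(d['img'][y:y+h,x:x+w],(w*s,h*s),interpolation=cv2.INTER_CUBIC)
cv2.imwrite('pics/c11.png',cv2.convertScaleAbs(np.hstack([crop(S,proj(S,[541,63,40]),66,64,6),crop(T,(211,194),66,64,6)]),alpha=1.3))
E
```

```text
pressed 26.87 [541.7  63.7  34.9] [-2.9  0.3 14.5] 0.214
[-2.9  0.3 14.5]
[-2.9  0.3 14.8]
 27.37 [541.7  63.7  34.9] [-2.9  0.3 14.8] 0.212
```

View pics/c11.png

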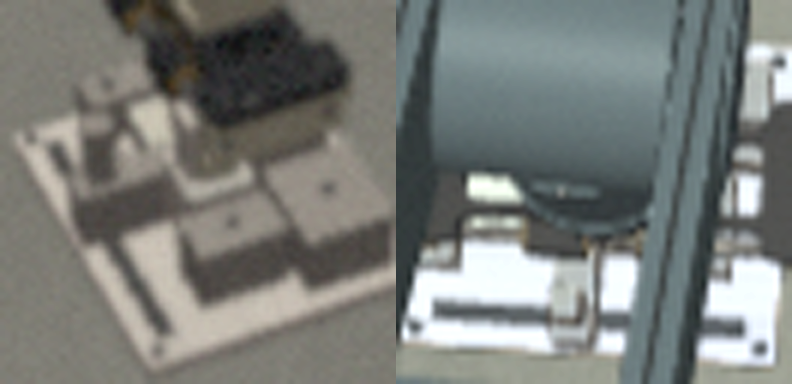

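The wedge is steady and centred beside the short stop: its shoulder is at (215,185) and the stop's dot at (235,222). The push is about 16 N, and the grip is holding. Handing in.

```bash
python3 - <<'E'
from h import *
st(); robot.hand_in()
E
```

```text
27.47 [541.7  63.7  34.9] [-3.2  0.7 13.9] 0.217
the job is handed in; nothing more can be done
```

I shut the jaw on the tile, pushed the wedge into the gap beside the shorter stop and handed the job in at 27.5 s, with the wedge still gripped and pressed down. No verdict is reported.

**Last checks**
- **Jaw:** it came up against a hard stop at the predicted shut position, and pushing again moved nothing. A top view then showed the tile flush and parallel to the fence. The arm blocked that view after the wedge went in, so I did not see the tile flush a second time.
- **Wedge:** it is gripped at its 20 mm grip, still, and centred by eye beside the shorter stop. The foot is about 23.5 mm above the bench, and the downward push is about 16 N.
- **Contact forces:** I could not measure the forces on the tile or the stop. I chose the push so that the tile should stay under 70 N even with no friction.
- **Bystanders:** I saw nothing disturbed, but I did not check each one at the end.

**What failed or disagreed**
- **First pinch:** it closed on nothing, because the real fingertips sit about 33 mm above the reported TCP. I found this in the side view and confirmed it by touching the bare bench. I corrected for it from then on.
- **Cameras:** the two views disagree by about 3 to 6 mm in y. I relied on the top view and the contact positions.

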